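# Clamp a stone card on the sloping display stand

### The arm

A 6-joint arm with a two-finger parallel gripper is mounted at the origin on the work surface; the furniture and walls round the work are solid. World frame = base frame: x ahead of the robot, y to its left, z up, the work surface at z = 0. Lengths are in m, angles in rad, forces in N, time in s.
With the tool pointing down it reaches from about 0.275 to 0.975 m from the base axis. Payload 8.4 kg.
Tool frame: the origin (TCP) lies at the very end of the fingers, on their centre line; the grasp point (between the pads) lies 19 mm behind it (arm.hold_point_z is the z of the grasp point in the tool frame, in m); z points along the fingers, y is the direction in which the jaws open and shut (so a half turn about z gives the same grasp; the last joint's range is limited). The gripper opens to 92 mm and grips with 3 to 60 N. Pads are 20 mm wide; open, the fingers measure 128 mm over their backs; the gripper's body (75 mm by 189 mm) begins 69 mm behind the grasp point.
Start: joints at [-1.184, 0.353, 1.633, -0, 1.155, -0.002], TCP at [0.237, -0.578, 0.215] pointing down, gripper open.
Joint ranges: [-2.63, 2.63], [-0.92, 2.1], [0.06, 2.66], [-1.3, 4.44], [0, 2.69], [-3.02, 3.02]. Speed limits (rad/s): [2.22, 2.22, 2.79, 3.14, 3.14, 3.14].

### API

Orientations are given as a 3x3 rotation matrix whose columns are the frame's x, y, z axes.
In Python, from plant import arm gives the robot as it stands. The module is installed in compiled form; this text tells all that it offers. Calls block until the motion is done:
- arm.reach(position, orientation): joint-space move of the TCP to a pose.
- arm.move_straight(position, rot=None, velocity=0.15, stop_force=None): straight line of the TCP; rot=None keeps the orientation; velocity is the mean speed in m/s. With stop_force (N) it stops when the force on the tool has changed by that much, and returns True; else False.
- arm.movej(angles): joint-space move.
- arm.command_gripper(opening, squeeze=None): finger opening in m; squeeze is the grip in N (None keeps the last); returns when the fingers have stopped.
- arm.wait(seconds).
- arm.solve_ik(position, orientation): joint angles nearest the present ones, or None.
- arm.sense(): the state.
- arm.grab_frame(name): name is "side" or "top" or "wrist"; returns a dict with "color" (400x640x3 uint8, red, green, blue), "K" (3x3 intrinsics, pixels), "extrinsics" (4x4, takes a point from camera to world coordinates). Camera axes: x right, y down, z forward; pixel columns grow to the right and rows downward; lengths in m; the calibration is good to about 2 mm. A picture is of the moment at which its call begins. There is no depth.
A pose or a line that the arm cannot do raises arm.IKError and nothing moves.
- arm.close_job(): hands the job in, once; it reports no verdict.
The state is a dict: "time": time; "joints": joint angles; "qvel": joint speeds; "effort": joint torques, N m; "eef_pos": TCP position; "ee_rot": TCP orientation; "ft_force": force on the tool from outside, world axes, zero at the start; "wrist_torque": the same for the moment, N m; "width": finger opening in m.
Only numpy, scipy, OpenCV 4.12 (cv2) and the standard library are available. Lean on these libraries where they do the work, as an engineer would, in place of code of your own. Each camera call takes 0.05 s, during which the arm holds its last target. There are 200 camera calls.

### The job

The card of blue stones lies loose on the sloping stand, with the sliding jaw locked too high above it. Loosen the black T-knob, slide the jaw down until it sits snug against the card's top edge with its lip over it, and tighten the knob firmly again so the card is held. Leave the card in place on its bottom ledge and do not disturb the jar, loupe and stone beside the stand.

Things in the scene. Friction and masses are not known exactly. Their poses are not given: they have to be found in the camera images.
- easel: Card stand, fixed to the table: steel base 236 x 172 mm; grey slotted board 272 x 168 mm sloping at 35 degrees, low edge toward the robot, with a fixed aluminium ledge at its low end that carries the card. Origin: centre of the base's underside, on the table; z up, x level, toward the high side. Up the slope is (0.819, 0, 0.574) in this frame.
- jaw (a joint): Slide of the aluminium jaw on the board: the opening in m between the faces of ledge and jaw; it falls as the jaw moves down. Range 0.085 to 0.180, starts 0.125 to 0.172; meets the seated card at 0.100. With the knob loose the jaw stays where it is left and slides with 1 to 5 N; with it tight, 25 N will not shift it.
- clamp_knob (a joint): Turn of the T-knob in rad, range 0 to 1.45, growing clockwise as seen looking down on the knob along its axis. 0: bar in line with the slope, loose. Below 0.6 the jaw is free; from there the clamp grips harder and harder; from 1.05 up it is firmly tight (bar nearly across). Starts 1.2 to 1.38. Takes up to 0.25 N m and stays where it is left.
- knob_grip (a point): Centre of the black bar of the T-knob, 46 mm long, 13 mm thick, 20 mm tall, white mark at one end, on a 10 mm steel stud. Axes turn with it: x along the bar, y across it, z along the knob's axis, out of the board (35 degrees from vertical, leaning to the robot). Rides on the jaw: 28 mm up the slope from jaw_face, 50 mm above the board; 23 mm free from bar to jaw top.
- jaw_face (a point): Middle of the jaw's lower face, at the board's surface: the rubber-faced edge that meets the card. x up the slope, z out of the board. Jaw 120 mm wide, 52 mm along the slope, 16 mm thick; its lip reaches 10 mm down the slope beyond this face, 12.5 mm above the board.
- card_center (a point): Centre (half-way up its thickness) of the card of blue stones, 100 mm up the slope by 150 mm across by 9 mm thick, loose, about 0.2 kg, resting on the ledge; its lower edge is under the ledge's lip. x up the slope, z out of the board; its top edge lies 50 mm up x.
- jar_center (a point): Bystander: small round black gem jar with an orange stone, 33 mm across, 22 mm tall; its centre.
- loupe_center (a point): Bystander: folding loupe, 25 x 45 x 14 mm; its centre.
- stone_center (a point): Bystander: polished olive-green mottled palm stone, 48 x 48 x 20 mm; its centre.
- card: The same card of blue stones; origin at the centre of its underside.

How it is judged:
On the way, in this order (a step that is already met when the one before it is completed fails the run):
1. the clamp knob is loosened (value of joint clamp_knob below 0.6 rad), for 0.1 s.
2. the jaw is against the card's top edge (x of jaw_face in the frame of card_center between 0.046 and 0.054 m and angle between the z axis of card_center and the z axis of jaw_face, either way round below 0.12 rad), for 0.2 s.
At the end, for the whole second after the job is handed in: The jaw's face is within 4 mm of the card's top edge, with its lip over the card and the card flat on the board (within 7 degrees) and within 10 mm of where it lay; the knob is tight (1.05 rad or more); everything is at rest (all of step 2 and value of joint clamp_knob above 1.05 rad and distance of card_center from where it was at the start of the episode below 0.01 m and linear speed of card below 0.02 m/s); the robot touches nothing.
It fails at once if a bystander (jar, loupe or stone) is moved by more than 20 mm (distance of any of jar_center, loupe_center, stone_center from where it was at the start of the episode above 0.02 m).
It also fails if it takes over 42 s, if anything falls off the work surface, if the arm or the gripper's body presses on something with over 40 N, if the wrist force passes 120 N, or if a joint passes its speed limit or range.

## Working session

There is one attempt and no reset: what is moved stays moved. The work goes in short steps, each a Python script; the robot and the scene stay as the last script left them, time stands still between calls to the robot, and variables do not carry over. Pictures are saved under pics/ and viewed, about 8 in all and at most 12, crops included, and the job is handed in when it is done.

```bash
mkdir -p pics
python3 - <<'E'
from plant import arm
import cv2,numpy as np
for n in("top","side"):
    f=arm.grab_frame(n); cv2.imwrite(f"pics/{n}0.png",f["color"][:,:,::-1]); print(n,f["K"].round(1).tolist(),f["extrinsics"].round(4).tolist())
print(arm.sense()["time"],arm.hold_point_z)
E
```

```text
top [[416.2, 0.0, 315.5], [0.0, 416.2, 200.1], [0.0, 0.0, 1.0]] [[-0.1434, -0.9697, 0.1979, 0.317], [-0.9897, 0.1411, -0.0255, 0.0269], [-0.0032, -0.1996, -0.9799, 0.9954], [0.0, 0.0, 0.0, 1.0]]
side [[455.6, 0.0, 316.4], [0.0, 455.6, 211.4], [0.0, 0.0, 1.0]] [[-0.9997, -0.0094, 0.0235, 0.4644], [-0.0245, 0.5936, -0.8044, 0.8594], [-0.0064, -0.8047, -0.5936, 0.7647], [0.0, 0.0, 0.0, 1.0]]
0.1 -0.0187
```

View pics/top0.png

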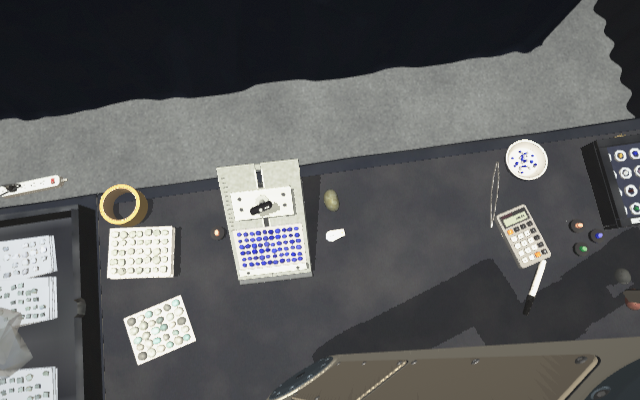

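View pics/side0.png

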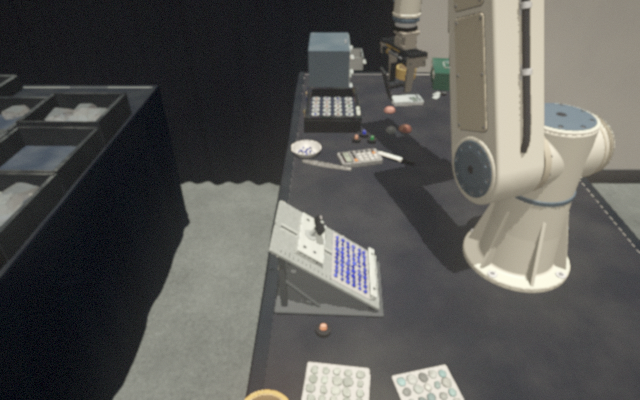

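The top view shows the stand around (265,220), with its high side up in the image and the knob bar at about (262,208). The jar is at (217,232), the stone at (331,200) and the loupe at (335,236). The side view shows the stand around (325,255) and the knob at (319,224). Next I'll enlarge both views.

Run:
```python
import cv2,numpy as np
a=cv2.imread("pics/top0.png")[150:290,210:310]; b=cv2.imread("pics/side0.png")[195:321,262:390]
a=cv2.resize(a,None,fx=4,fy=4,interpolation=2); b=cv2.resize(b,None,fx=3,fy=3,interpolation=2)
o=np.zeros((560,400+384,3),np.uint8); o[:560,:400]=a; o[:378,400:]=b; cv2.imwrite("pics/z.png",o)
```

```text
(no output)
```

View pics/z.png

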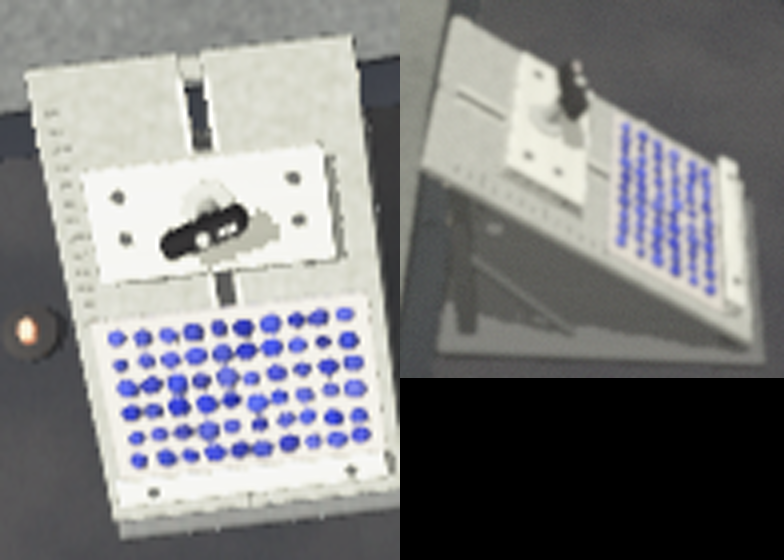

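```bash
cat > fit.py <<'E'
import numpy as np
from scipy.optimize import least_squares
cams={"top":([[416.2,0,315.5],[0,416.2,200.1],[0,0,1]],[[-0.1434,-0.9697,0.1979,0.317],[-0.9897,0.1411,-0.0255,0.0269],[-0.0032,-0.1996,-0.9799,0.9954],[0,0,0,1]]),
"side":([[455.6,0,316.4],[0,455.6,211.4],[0,0,1]],[[-0.9997,-0.0094,0.0235,0.4644],[-0.0245,0.5936,-0.8044,0.8594],[-0.0064,-0.8047,-0.5936,0.7647],[0,0,0,1]])}
def proj(c,P):
    K,T=map(np.array,cams[c]); q=K@(T[:3,:3].T@(P-T[:3,3])); return q[:2]/q[2]
def axes(yaw):
    c,s=np.cos(yaw),np.sin(yaw); a=np.radians(35); Rz=np.array([[c,-s,0],[s,c,0],[0,0,1]])
    return Rz@np.array([[np.cos(a),0,-np.sin(a)],[0,1,0],[np.sin(a),0,np.cos(a)]])
# params: B0 xyz, yaw, s, t(board top), L(jaw upper edge - s)
obs=[("top",lambda s,t,L:(.1,.075,.009),(232.5,230.5)),("top",lambda s,t,L:(.1,-.075,.009),(298.75,225.75)),
("top",lambda s,t,L:(s+L,.06,.016),(230.5,193)),("top",lambda s,t,L:(s+L,-.06,.016),(290.5,187)),
("top",lambda s,t,L:(s-.01,-.06,.016),(293.75,214.5)),("top",lambda s,t,L:(s-.01,.06,.016),(235,220.75)),
("top",lambda s,t,L:(t,.084,0),(216.25,168)),("top",lambda s,t,L:(t,-.084,0),(298.25,159)),
("top",lambda s,t,L:(s+.028,0,.05),(261.25,207.75)),
("side",lambda s,t,L:(s+L,-.06,.016),(302.7,212.3)),("side",lambda s,t,L:(s+L,.06,.016),(297,250)),
("side",lambda s,t,L:(t,-.084,0),(281,200.7)),("side",lambda s,t,L:(t,.084,0),(269.3,251)),
("side",lambda s,t,L:(.1,.075,.009),(331.3,277.7)),("side",lambda s,t,L:(.1,-.075,.009),(333,234)),
("side",lambda s,t,L:(s+.028,0,.05),(319.7,225))]
def res(p):
    R=axes(p[3]); return np.concatenate([proj(c,p[:3]+R@np.array(f(*p[4:])))-uv for c,f,uv in obs])
r=least_squares(res,[.4,.1,.05,0,.15,.24,.05],loss="soft_l1")
if __name__=="__main__":
    print(r.x.round(4)); print(res(r.x).reshape(-1,2).round(1).tolist())
    p=r.x;R=axes(p[3]);print("knob",(p[:3]+R@[p[4]+.028,0,.05]).round(4)); K,T=map(np.array,cams["top"])
    for n,uv,h in(("jar",(217,233),.011),("stone",(331,200),.01),("loupe",(335,236),.007)):
        d=T[:3,:3]@np.linalg.inv(K)@[*uv,1]; print(n,(T[:3,3]+d*(h-T[2,3])/d[2]).round(3))
E
python3 fit.py
```

```text
[ 0.3745  0.1206  0.041  -0.0436  0.1384  0.2422  0.0528]
[[-0.9, 1.0], [2.3, -1.2], [0.6, 0.1], [-1.0, 0.3], [-1.0, 0.3], [1.0, -0.3], [-0.0, 0.2], [0.3, 1.2], [-0.3, 0.2], [-0.4, 1.4], [-0.3, -0.4], [-0.6, 0.0], [-0.3, -0.6], [0.1, -0.3], [1.1, -2.9], [-1.2, 1.4]]
knob [0.4821 0.1159 0.1774]
jar [0.471 0.244 0.011]
stone [ 0.511 -0.036  0.01 ]
loupe [ 0.424 -0.032  0.007]
```

```bash
cat > h.py <<'E'
from plant import arm
import numpy as np, cv2
from fit import axes
B0=np.array([.3745,.1206,.041]); yaw=-.0436; R=axes(yaw)
FL=1
def rot(th,fl=None):   # tool rot for knob angle th
    u,v,n=R.T; y=(np.sin(th)*u+np.cos(th)*v)*(FL if fl is None else fl); z=-n
    return np.column_stack([np.cross(y,z),y,z])
def pos(s,h,v=0): return B0+R@[s+.028,v,h]   # TCP over the knob, h above board
E
python3 - <<'E'
from h import *
for fl in(1,-1):
    for s,h in((.138,.17),(.138,.1),(.138,.032),(.1,.032)):
        for th in(1.3,.8,.2):
            q=arm.solve_ik(pos(s,h),rot(th,fl)); print(fl,s,h,th,None if q is None else np.round(q,2).tolist())
E
```

```text
1 0.138 0.17 1.3 [0.55, -0.32, 2.33, -0.54, 0.68, 0.66]
1 0.138 0.17 0.8 [0.55, -0.32, 2.33, -0.54, 0.68, 0.16]
1 0.138 0.17 0.2 [0.55, -0.32, 2.33, -0.54, 0.68, -0.44]
1 0.138 0.1 1.3 [0.47, -0.15, 2.36, -0.67, 0.47, 0.77]
1 0.138 0.1 0.8 [0.47, -0.15, 2.36, -0.67, 0.47, 0.27]
1 0.138 0.1 0.2 [0.47, -0.15, 2.36, -0.67, 0.47, -0.33]
1 0.138 0.032 1.3 [0.41, 0.04, 2.36, -0.97, 0.31, 1.06]
1 0.138 0.032 0.8 [0.41, 0.04, 2.36, -0.97, 0.31, 0.56]
1 0.138 0.032 0.2 [0.41, 0.04, 2.36, -0.97, 0.31, -0.04]
1 0.1 0.032 1.3 [0.45, 0.05, 2.43, -1.21, 0.3, 1.34]
1 0.1 0.032 0.8 [0.45, 0.05, 2.43, -1.21, 0.3, 0.84]
1 0.1 0.032 0.2 [0.45, 0.05, 2.43, -1.21, 0.3, 0.24]
-1 0.138 0.17 1.3 [0.55, -0.32, 2.33, -0.54, 0.68, -2.48]
-1 0.138 0.17 0.8 [0.55, -0.32, 2.33, -0.54, 0.68, -2.98]
-1 0.138 0.17 0.2 [0.55, -0.32, 2.33, -0.54, 0.68, 2.71]
-1 0.138 0.1 1.3 [0.47, -0.15, 2.36, -0.67, 0.47, -2.37]
-1 0.138 0.1 0.8 [0.47, -0.15, 2.36, -0.67, 0.47, -2.87]
-1 0.138 0.1 0.2 [0.47, -0.15, 2.36, -0.67, 0.47, 2.81]
-1 0.138 0.032 1.3 [0.41, 0.04, 2.36, -0.97, 0.31, -2.09]
-1 0.138 0.032 0.8 [0.41, 0.04, 2.36, -0.97, 0.31, -2.59]
-1 0.138 0.032 0.2 None
-1 0.1 0.032 1.3 [0.45, 0.05, 2.43, -1.21, 0.3, -1.8]
-1 0.1 0.032 0.8 [0.45, 0.05, 2.43, -1.21, 0.3, -2.3]
-1 0.1 0.032 0.2 [0.45, 0.05, 2.43, -1.21, 0.3, -2.9]
```

Run:
```python
from h import *
arm.reach(pos(.138,.16),rot(1.3))
arm.command_gripper(.05,20)
f=arm.grab_frame("wrist"); cv2.imwrite("pics/w1.png",f["color"][:,:,::-1]); np.savez("w1.npz",K=f["K"],T=f["extrinsics"])
K,T=f["K"],f["extrinsics"]
def pr(P): q=K@(T[:3,:3].T@(P-T[:3,3])); return (q[:2]/q[2]).round(0)
for n,l in (("knob",(.166,0,.06)),("jawLL",(.128,.06,.016)),("jawLR",(.128,-.06,.016)),("jawUR",(.19,-.06,.016)),("cardUL",(.1,.075,.009)),("cardUR",(.1,-.075,.009))): print(n,pr(B0+R@np.array(l)))
s=arm.sense(); print(s["time"],s["eef_pos"],s["width"],s["ft_force"])
```

```text
knob [317. 201.]
jawLL [298. 129.]
jawLR [273. 228.]
jawUR [322. 241.]
cardUL [277. 108.]
cardUR [249. 232.]
3.4583 [0.41864863 0.11867973 0.26728593] 0.05002050528198937 [0.29117268 0.19893276 0.40813488]
```

View pics/w1.png

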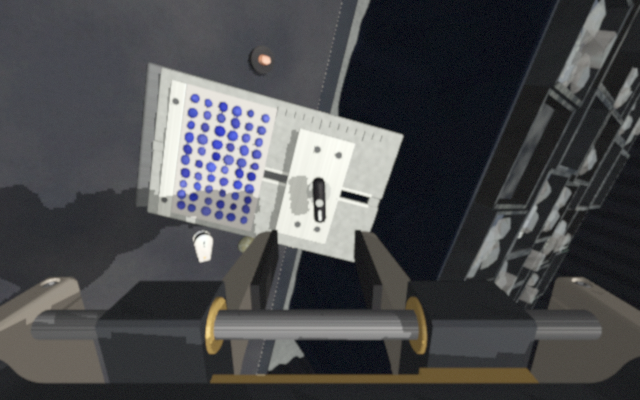

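The wrist view shows the bar from (319,178) to (320,222), with its centre about 2 px from the prediction, and its angle matches 1.3 rad. The jaw sits about 3 mm further up the slope than I fitted, so s ≈ 0.140. I'll descend and grip now.

Run:
```python
from h import *
print(arm.move_straight(pos(.140,.033),rot(1.3),velocity=.08,stop_force=12))
def st(t): s=arm.sense(); print(t,round(s["time"],2),(R.T@(s["eef_pos"]-B0)).round(4),"w",round(s["width"],4),"F",(R.T@s["ft_force"]).round(1),"M",(R.T@s["wrist_torque"]).round(2))
st("down")
arm.command_gripper(.0,15); st("grip")
f=arm.grab_frame("wrist"); cv2.imwrite("pics/w2.png",f["color"][:,:,::-1][:300])
```

```text
False
down 5.2 [1.681e-01 1.000e-04 3.310e-02] w 0.0499 F [ 0.6 -0.  -0.6] M [-0.01  0.2   0.  ]
grip 5.84 [0.1692 0.0004 0.0331] w 0.0132 F [ 5.3 -0.7  0.4] M [-0.   -0.55  0.2 ]
```

View pics/w2.png

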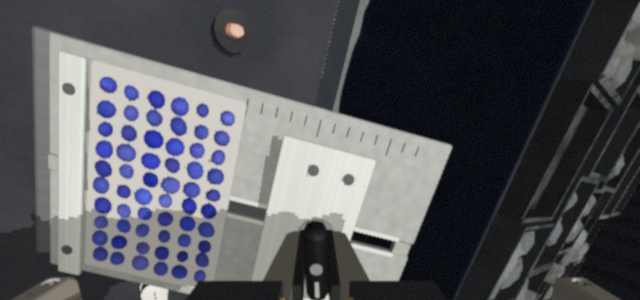

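The grip is good: width 13.2 mm with the bar between the pads. Now I'll loosen.

```bash
cat >> h.py <<'E'
def st(t):
    s=arm.sense(); r=s["ee_rot"]; y=R.T@r[:,1]; print(t,round(s["time"],2),(R.T@(s["eef_pos"]-B0)).round(4),"th",round(np.arctan2(y[0],y[1]),3),"w",round(s["width"],4),"F",(R.T@s["ft_force"]).round(1),"M",(R.T@s["wrist_torque"]).round(2),"q4",round(s["joints"][3],2))
E
python3 - <<'E'
from h import *
p=B0+R@[.1698,.0004,.0331]
for th in(1.0,.7,.4,.15): 
    arm.reach(p,rot(th)); st("turn")
f=arm.grab_frame("wrist"); cv2.imwrite("pics/w3.png",f["color"][:,:,::-1][:300])
E
```

```text
turn 6.29 [0.1693 0.0003 0.0331] th 1.004 w 0.0131 F [-1.   0.2  4. ] M [0.06 0.14 0.14] q4 -0.95
turn 6.68 [0.1693 0.0003 0.0331] th 0.706 w 0.0131 F [-1.3  0.5  6.6] M [0.12 0.39 0.1 ] q4 -0.95
turn 7.08 [0.1693 0.0002 0.0332] th 0.406 w 0.013 F [-1.   0.7  7.9] M [0.17 0.32 0.13] q4 -0.95
turn 7.42 [0.1692 0.0002 0.0331] th 0.156 w 0.0126 F [-1.2  0.   7.7] M [0.18 0.37 0.1 ] q4 -0.95
```

View pics/w3.png

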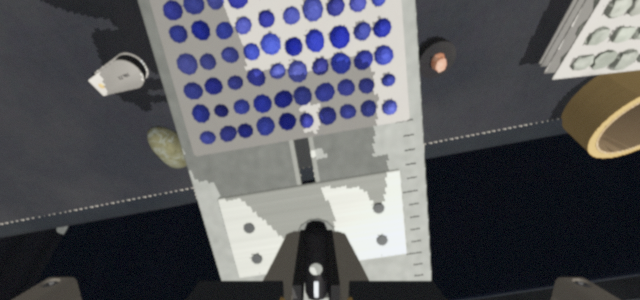

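The bar still lines up with the pads and the knob is loose at about 0.16 rad. Next is sliding the jaw down to contact.

Run:
```python
from h import *
arm.command_gripper(0,25)
p0=R.T@(arm.sense()["eef_pos"]-B0); r=arm.sense()["ee_rot"]
go=lambda d,**k: arm.move_straight(B0+R@[p0[0]-d,p0[1],p0[2]],r,**k)
for d in(.01,.03): print(go(d,velocity=.03,stop_force=15)); st(d)
print(go(.0455,velocity=.01,stop_force=9)); st("end")
f=arm.grab_frame("wrist"); cv2.imwrite("pics/w4.png",f["color"][:,:,::-1][:300])
```

```text
False
0.01 8.19 [0.1589 0.0002 0.0332] th 0.159 w 0.0128 F [-1.6  0.2  6.9] M [ 0.19  0.32 -0.01] q4 -1.0
False
0.03 9.01 [0.1392 0.     0.0332] th 0.158 w 0.013 F [-0.4 -1.2  6.9] M [-0.08  0.07 -0.06] q4 -1.12
True
end 10.05 [ 1.301e-01 -1.000e-04  3.320e-02] th 0.158 w 0.0127 F [ 2.1 -1.9  1.9] M [-0.02 -0.45 -0.08] q4 -1.19
```

View pics/w4.png

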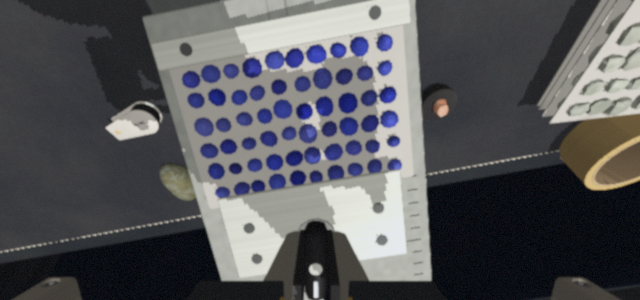

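The jaw's lip now covers the card's top margin, with its edge at about row 195 just below the last stone row. The contact force tripped at an opening of about 0.102. I'll push once more to confirm contact, then tighten.

Run:
```python
from h import *
s=arm.sense(); r=s["ee_rot"]
print(arm.move_straight(s["eef_pos"]-R[:,0]*.005,r,velocity=.008,stop_force=12)); st("push")
p=arm.sense()["eef_pos"]
for th in(.4,.7,1.0,1.25,1.38):
    arm.reach(p,rot(th)); st("turn")
f=arm.grab_frame("wrist"); cv2.imwrite("pics/w5.png",f["color"][:,:,::-1][:300])
```

```text
True
push 10.47 [ 1.301e-01 -1.000e-04  3.330e-02] th 0.158 w 0.0127 F [ 4.1 -2.9 -0.9] M [ 0.01 -0.45 -0.03] q4 -1.21
turn 10.79 [ 1.301e-01 -1.000e-04  3.320e-02] th 0.396 w 0.0126 F [ 2.4 -0.7 -0.2] M [ 0.04 -0.3  -0.14] q4 -1.18
turn 11.18 [ 1.301e-01 -1.000e-04  3.320e-02] th 0.693 w 0.0131 F [ 3.4 -0.3  0.1] M [-0.02 -0.34 -0.13] q4 -1.18
turn 11.57 [ 1.301e-01 -1.000e-04  3.320e-02] th 0.993 w 0.0129 F [ 3.  -0.5 -5.3] M [-0.04 -0.38 -0.04] q4 -1.18
turn 11.93 [ 1.301e-01 -1.000e-04  3.310e-02] th 1.244 w 0.0131 F [ 2.8 -0.3 -8. ] M [-0.08 -0.36 -0.01] q4 -1.18
turn 12.18 [ 1.301e-01 -1.000e-04  3.310e-02] th 1.374 w 0.0132 F [ 3.1  0.4 -8.4] M [ 0.04 -0.3   0.01] q4 -1.18
```

View pics/w5.png

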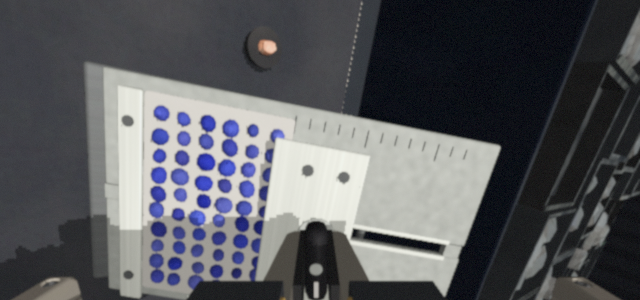

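The bar has followed to about 1.37 rad and the repeat push stopped dead, so the jaw is in contact. I'll release, retract along the axis, and check.

Run:
```python
from h import *
arm.command_gripper(.05); st("open")
p=arm.sense()["eef_pos"]
arm.move_straight(p+R[:,2]*.128,velocity=.08); st("up")
f=arm.grab_frame("wrist"); w=f["color"][:,:,::-1]
K,T=f["K"],f["extrinsics"]
def pr(l): q=K@(T[:3,:3].T@(B0+R@np.array(l)-T[:3,3])); return (q[:2]/q[2]).round(0)
for n,l in (("knob",(.128,0,.06)),("lipL",(.09,.06,.016)),("lipR",(.09,-.06,.016)),("upL",(.152,.06,.016)),("upR",(.152,-.06,.016)),("cardUL",(.1,.075,.009)),("cardUR",(.1,-.075,.009))): print(n,pr(l)-[120,30])
cv2.imwrite("pics/w6.png",cv2.resize(w[30:280,120:420],None,fx=2,fy=2,interpolation=2))
```

```text
open 12.92 [ 1.301e-01 -1.000e-04  3.330e-02] th 1.38 w 0.0498 F [-0.  -0.3  1.3] M [0.01 0.14 0.01] q4 -1.18
up 14.67 [ 0.1299 -0.0002  0.161 ] th 1.38 w 0.0501 F [ 0.9 -0.2 -0. ] M [-0.07  0.17 -0.04] q4 -0.61
knob [195. 170.]
lipL [171. 101.]
lipR [155. 201.]
upL [227. 112.]
upR [205. 210.]
cardUL [183.  88.]
cardUR [162. 211.]
```

View pics/w6.png

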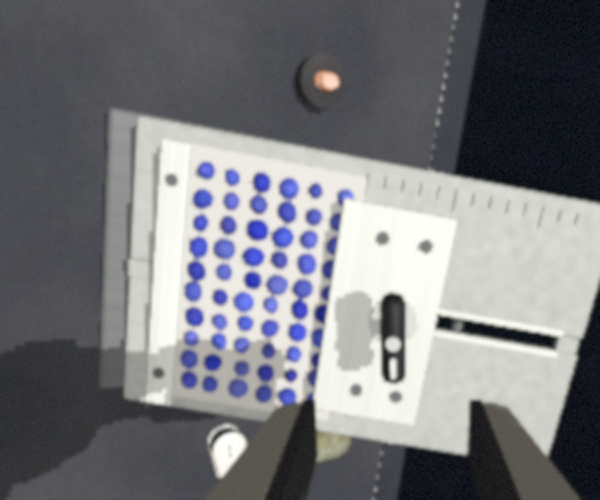

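```bash
python3 -c "
from h import *
arm.close_job(); st('done')"
```

```text
the job is handed in; nothing more can be done
the job is handed in; nothing more can be done
```

The job is done and handed in; I got no verdict, and my last clock reading was 14.7 s of the 42 s allowed. I gripped the T-knob, loosened it to about 0.16 rad, slid the jaw down to the card, and tightened the knob to about 1.37 rad. Then I released and backed clear along the knob's axis.

**Jaw on the card:** A second push stopped at once without moving. In the last wrist picture the lip edge and the card's top corner are within about 1 px (roughly 1 mm) of where they should be at a 0.100 opening. The lip covers the top margin of the card, and the card sits flat under the ledge.

**Knob:** The bar stands at about 1.37 rad, nearly across the slope, in that same picture. I read this from the gripper angle and the picture, because the joint value itself was not available.

**Bystanders:** The jar, loupe and stone looked undisturbed in the pictures. I did not measure their positions again.

**One small disagreement:** The gripper position gave an opening of about 0.102 against the nominal 0.100. That is within the calibration error and the 4 mm limit.

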